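Third hand: press a divider arm onto the guide rail at the flip stop

TASK

We are adding a divider arm to the pack guide on this table. Swing the flip stop on the rail down until it sits fully in its catch, then take the long loose length of aluminium profile (not the short offcut), lay it flat on the table in the gap between the lowered stop and the waiting corner bracket, and butt its end square against the front face of the rail. Press it there with a gentle, steady push of about 10 N, without ramming it, so that I can tighten the bracket, and finish while still holding it pressed: do not let go; leave the offcut, hex key and caliper where they lie.

Things in the scene. Friction and masses are not known exactly. Their poses are not given: they have to be found in the camera images.
- guide: Fixed, rigid pack guide: 30 mm square T-slot rail, 335 mm long, on the table across the robot's view. Origin: on the table under the rail's front face, on the centre line of the gap for the new arm; x horizontally into the rail (away from the robot), y left along it, z up. Rail: x 0 to 0.03, y -0.265 to 0.07. A fixed 180 mm arm with a black end cap already sticks out at y -0.23 to -0.20.
- seat (a point): Middle of the gap on the rail's front face, 15 mm up (guide 0, 0, 0.015): where the arm's end presses. The gap is 34 mm wide (guide y -0.017 to 0.017), between the corner bracket on the left and the lowered flip stop on the right.
- waiting_bracket (a point): Fixed aluminium corner bracket on the rail's front face left of the gap: guide y 0.017 to 0.045, out to x -0.028, z 0.004 to 0.026. Point: its inner corner, guide (0, 0.017, 0.015).
- flip_stop (a joint): Hinge angle of the steel flip stop on the rail, rad: 0 = down, fully in its catch; starts about upright (1.25 to 1.65). It stays where left (friction 0.03 N m: 1 to 2 N moves it). Pinch it across its thickness at the corner of bar and leg (50 mm out on the bar) and lead it round the pin, or tip it toward the robot from behind, then press it home; pressing straight down while it is upright jams it.
- stop_hinge (a point): Hinge pin of the flip stop, on a carrier on the rail's top (carrier up to z 0.055, guide x 0 to 0.03, y -0.06 to -0.01): guide (0.018, -0.023, 0.046); the axis runs along guide y. The stop is an L, 12 mm thick along the axis. Down: a bar, top at z 0.052, runs over the rail toward the robot to x -0.040.
- stop_end (a point): Middle of the end of the flip stop's leg (26 mm wide), 45 mm along the bar and 42 mm across from the pin. Down, the leg hangs in front of the rail: guide x -0.040 to -0.014, y -0.029 to -0.017, down to z 0.004. Upright (1.5 rad) it points level toward the robot, its upper side at about z 0.105.
- divider: The long loose piece of aluminium T-slot profile, the new arm: 30 x 30 mm, 180 mm long, ends alike, no caps, about 0.17 kg, rigid, lying flat on the table left or right of the guide (offcut on the other side). Origin: centre of its underside; x along its length, z up. Grip it across its width. Seated, its origin is at guide (-0.09, 0, 0).
- offcut: Bystander: short offcut of the same profile, 30 x 30 mm, 100 mm long, loose on the table. Origin: centre of its underside; x along its length.
- hex_key: Bystander: dark steel L-shaped hex key, about 96 x 32 x 6 mm, loose on the table at guide y about 0.115, left of the gap. Origin: centre of its underside.
- caliper: Bystander: caliper, 57 x 185 x 15 mm, loose on the table in the lane right of the gap, at guide y about -0.14, lying along guide x. Origin: centre of its underside.

How it is judged (in metres and radians):
On the way, in this order (a step that is already met when the one before it is completed fails the run):
1. the flip stop is swung down into its catch (value of joint flip_stop below 0.08 rad), for 0.3 s.
2. the long profile lies between stop and bracket, butted square on the rail and pressed steadily with 5 to 20 N for 1.5 s (value of joint flip_stop below 0.08 rad and contact force between divider and guide between 5 and 20 N and x of divider in the frame of guide between -0.0935 and -0.087 m and y of divider in the frame of guide between -0.004 and 0.004 m and height (world z) of divider between -0.003 and 0.004 m and angle between the x axis of divider and the x axis of guide, either way round below 0.05 rad and angle between divider's own z axis and vertical below 0.05 rad), for 1.5 s.
At the end, for the whole second after the job is handed in: Flip stop down (within 0.08 rad). Long profile flat on the table (4 mm, 0.05 rad), square to the rail (0.05 rad), within 4 mm of the gap's centre line, its end on the rail (3 mm), the fingers still holding it pressed on the guide with a steady 5 to 20 N (all of step 2 and contact force between divider and the fingers above 3 N); the arm keeps its last pose, push and grip.
It fails at once if the profile is rammed against the guide with more than 50 N (contact force between divider and guide above 50 N).
It fails at once if the offcut is pushed more than 30 mm from its place (distance of offcut from where it was at the start of the episode above 0.03 m).
It fails at once if the hex key is pushed more than 30 mm from its place (distance of hex_key from where it was at the start of the episode above 0.03 m).
It fails at once if the caliper is pushed more than 30 mm from its place (distance of caliper from where it was at the start of the episode above 0.03 m).
It also fails if it takes over 72 s, if anything falls off the work surface, if the arm or the gripper's body presses on something with over 40 N, if the wrist force passes 120 N, or if a joint passes its speed limit or range.

ROBOT

A 6-joint arm with a two-finger parallel gripper is mounted at the origin on a cart in front of the work surface, level with it; the furniture and walls round the work are solid. World frame = base frame: x ahead of the robot, y to its left, z up, the work surface at z = 0. Lengths are in m, angles in degrees, forces in N, time in s.
With the tool pointing down it reaches from about 0.4 to 0.825 m from the base axis. Payload 7 kg.
Tool frame: the origin (TCP) lies between the finger pads; the fingertips stand 19 mm ahead of it and the grasp point (between the pads) is the TCP; z points along the fingers, y is the line along which they close (so a half turn about z gives the same grasp; the last joint's range is limited). The gripper opens to 88 mm and grips with 3 to 60 N. Pads are 19 mm wide; open, the fingers measure 130 mm over their backs; the gripper's body (78 mm by 193 mm) begins 47 mm behind the grasp point.
Start: joints at [87.955, 20.546, 0.682, 0, -70.136, -16.507], TCP at [0.215, 0.64, 0.246] pointing down, gripper open.
Joint ranges: [-176.03, 176.03], [-82.01, 121.73], [-58.28, 71.71], [-173.87, 95.51], [-174.79, -0.11], [-173.66, 173.66]. Speed limits (degrees/s): [136.94, 136.94, 172.46, 180, 180, 180].

INTERFACE

Orientations are given as [roll, pitch, yaw] about the fixed x, y, z axes, in that order (R = Rz(yaw) Ry(pitch) Rx(roll)).
In Python, from plant import get_obs, snapshot, close_job, spot_in, spot_point gives the robot as it stands.
- The arm moves only by the tool play_rows, never from a script. Its argument "plan" is a list of rows, each a list of 6 numbers: the shift along the tool's x, y, z in cm, then the turn, a rotation vector about the tool's x, y, z in degrees. A call has 1 to 20 rows; each row shifts and turns the commanded pose from where the row before left it, along the tool's axes as they then stand; what a row does not reach is not made up. A row lasts 1/12 s, in which the tool goes at most 41.7 mm and 7.16 degrees, less where a joint would pass 70% of its speed; a pose out of reach is approached as far as the arm can. A call is refused whole if a number of a shift passes 4.17 or a number of a turn 7.16, either way. A call with a gripper value outside its range is refused whole. "grip" is the finger opening in cm, from 0 to 8.76, set as the call begins (left out, the last holds). The fingers move at their own pace and stop on an object; the grip force is fixed at half the most. Time passes only in rows, so rows that do not move let the fingers close. It gives the time, the measured TCP pose, the force, the opening and the grip force at its end, in the units of the state.
- get_obs(): the state, without advancing time (a new reading comes with each control period).
- snapshot(name): name is "scene" or "top" or "wrist"; returns a dict with "frame" (480x640x3 uint8, red, green, blue), "fx", "fy", "cx", "cy" (pixels), "k1" (the pictures are not rectified: a ray, as slopes to the right and down, at radius r is drawn at 1 + k1 r^2 times it, then the intrinsics apply), "position" and "attitude" of the camera in the world. Camera axes: x right, y down, z forward; pixel columns grow to the right and rows downward; lengths in m; the calibration is good to about 2 mm. A picture is of the moment at which its call begins. There is no depth.
- close_job(): hands the job in; it is judged then, once.
Trained networks look in the newest picture that a camera, given by its name, has taken for a name from the list of things; names that differ only in an ending like _2 or _b are one class to them, and where a whole thing is asked for, a point or a joint stands for the part that bears it (a point fixed in the world has none). Each returns a list of dicts, best first, with "score" (0 to 1); they miss things now and then, are a little off and sometimes report something else, mostly with a low value. They report only what shows in the picture. A call takes as long as a camera call.
- spot_in(camera, thing): "position" ([x, y, z] in m, in world coordinates, good to about 4 mm: the middle of the surface that is visible of it).
- spot_point(camera, thing): "position" ([x, y, z] in m, in world coordinates, good to about 4 mm: a listed point, or the origin of a listed thing).
The state is a dict: "clock": time; "joint_pos": joint angles; "qvel": joint speeds; "tau": joint torques, N m; "tool_pos": TCP position; "orientation": TCP orientation; "force": force on the tool from outside, world axes, zero at the start; "moment": the same for the moment, N m; "opening": finger opening in m; "gripper_force": force on a finger pad.
Only numpy, scipy, OpenCV 4.12 (cv2) and the standard library are available. Lean on these libraries where they do the work, as an engineer would, in place of code of your own. Each camera call takes 0.05 s, during which the arm holds its last target. There are 200 camera calls.

## Working session

There is one attempt and no reset: what is moved stays moved. The work goes in short steps, Python scripts to look and compute and a tool call to move; the robot and the scene stay as the last step left them, time stands still between calls to the robot, and variables do not carry over. Pictures are saved under pics/ and viewed, at most 10 in all, crops included, and the job is handed in when it is done.

Besides the shell and the picture viewer there is one more tool, called after "Request:" by a JSON object that holds its "name" and its "arguments". play_rows: Moves the arm, as the interface text tells. Its arguments: {"type":"object","properties":{"plan":{"type":"array","items":{"type":"array","items":{"type":"number"}}},"grip":{"type":"number"}},"required":["plan"]}

```bash
mkdir -p pics; ls; cat > h.py <<'E'
import numpy as np, cv2
from plant import get_obs, snapshot, close_job, spot_in, spot_point
from scipy.spatial.transform import Rotation as R
def cam(s):
    K=np.array([[s['fx'],0,s['cx']],[0,s['fy'],s['cy']],[0,0,1.]]); return K,np.array([s['k1'],0,0,0,0.])
E
python3 - <<'E'
from h import *
for c in ["scene","top"]:
    s=snapshot(c); cv2.imwrite(f"pics/{c}0.png",s['frame'][:,:,::-1])
    print(c,{k:v for k,v in s.items() if k!='frame'})
    for n in ["seat","waiting_bracket","stop_hinge","stop_end","divider","offcut","hex_key","caliper","guide"]:
        try: print(n,[(np.round(d['position'],4).tolist(),round(d['score'],2)) for d in spot_point(c,n)[:2]])
        except Exception as e: print(n,e)
print(get_obs())
E
```

```text
pics
scene {'fx': 485.54358334039927, 'fy': 485.54358334039927, 'cx': 321.60239848792617, 'cy': 240.39660585874137, 'k1': -0.12925474983977664, 'position': array([-0.02929096, -0.7878056 ,  0.71009995]), 'attitude': array([-124.1930542 ,    1.26008043,  -34.62450297])}
seat [([0.5442, 0.0839, 0.0111], 0.97), ([0.5588, 0.0575, 0.047], 0.56)]
waiting_bracket [([0.5499, 0.1027, 0.0147], 0.78)]
stop_hinge [([0.56, 0.0609, 0.0469], 0.77), ([0.4504, -0.3307, 0.0029], 0.69)]
stop_end [([0.5075, 0.0689, 0.0783], 0.73)]
divider [([0.4482, 0.353, 0.004], 0.66)]
offcut []
hex_key [([0.4475, 0.3513, 0.0045], 0.5), ([0.4509, 0.2109, -0.0001], 0.43)]
caliper [([0.4129, -0.035, -0.001], 0.7), ([0.4498, 0.2086, -0.0005], 0.53)]
guide [([0.5453, 0.0853, -0.0011], 0.83)]
top {'fx': 575.7746684201752, 'fy': 575.7746684201752, 'cx': 319.3613643516992, 'cy': 235.1576661965254, 'k1': 0.004434905628223049, 'position': array([0.41121525, 0.02517017, 1.46197821]), 'attitude': array([-176.31630925,   -0.49105641,  -91.63214199])}
seat [([0.5434, 0.0888, 0.0121], 0.6), ([0.4136, -0.0306, 0.0006], 0.18)]
waitin
[... 292 characters left out ...]
4, 0.0816, 0.0009], 0.85)]
{'clock': 1.0, 'joint_pos': array([ 8.79555631e+01,  2.05455764e+01,  6.83377595e-01,  3.65982411e-04,
       -7.01363829e+01, -1.65068998e+01]), 'qvel': array([-0.15888503, -0.07563647,  0.04417658, -0.09784174,  0.02079539,
       -0.0082768 ]), 'tau': array([ 2.38840421e-04, -5.82384181e+01,  2.93311340e+01,  7.00303003e+00,
        1.26605792e-02, -5.11045712e-06]), 'tool_pos': array([0.21476737, 0.63990942, 0.24558205]), 'orientation': array([-1.79998542e+02,  7.29803227e-05, -1.85512123e+01]), 'force': array([ 0.09543204, -0.65330663,  0.24991089]), 'moment': array([-0.04044734, -0.03549723, -0.00242037]), 'gripper_force': 0.0, 'opening': 0.08775306282109237}
```

View pics/top0.png

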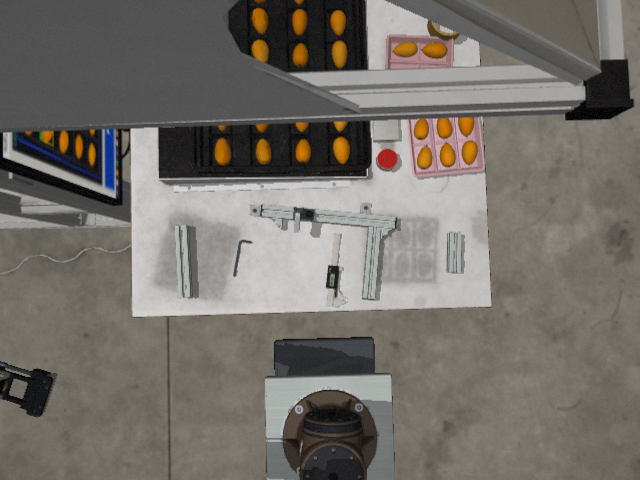

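View pics/scene0.png

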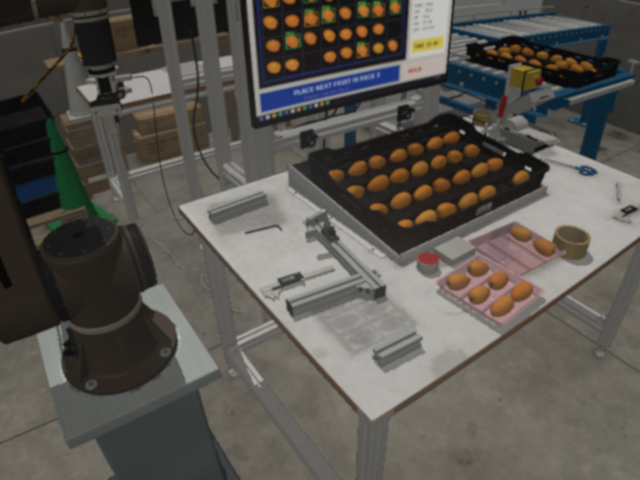

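The top view shows the long profile at left (185,262), hex key (241,257), caliper (333,270), offcut (455,252). The rail runs from (252,210) to (400,222), with the stop and carrier near (305,214).

```bash
cat >> h.py <<'E'
def proj(s,P):
    K,D=cam(s); M=R.from_euler('xyz',s['attitude'],degrees=True).as_matrix()
    c=(np.atleast_2d(P)-s['position'])@M; ab=c[:,:2]/c[:,2:]
    r2=(ab**2).sum(1,keepdims=True); ab=ab*(1+s['k1']*r2)
    return ab*[s['fx'],s['fy']]+[s['cx'],s['cy']]
def unproj(s,uv,z):
    K,D=cam(s); M=R.from_euler('xyz',s['attitude'],degrees=True).as_matrix()
    ab0=(np.atleast_2d(uv).astype(float)-[s['cx'],s['cy']])/[s['fx'],s['fy']]; ab=ab0.copy()
    for _ in range(20): ab=ab0/(1+s['k1']*(ab**2).sum(1,keepdims=True))
    d=np.c_[ab,np.ones(len(ab))]@M.T
    return s['position']+d*((z-s['position'][2])/d[:,2:])
E
python3 - <<'E'
from h import *
s=snapshot("top"); f=s['frame']
a=cv2.resize(f[190:310,160:240],None,fx=5,fy=5,interpolation=cv2.INTER_CUBIC)
b=cv2.resize(f[190:310,240:410],None,fx=4.7,fy=4.7,interpolation=cv2.INTER_CUBIC)
cv2.imwrite("pics/a.png",b[:,:,::-1])
import numpy as np
np.save("top.npy",f)
# profile blob orientation: threshold vs table
g=cv2.cvtColor(f,cv2.COLOR_RGB2HSV)
cv2.imwrite("pics/b.png",a[:,:,::-1])
for pts in [[(262,208),(398,218)],[(375,228),(366,299)]]:
    p=unproj(s,pts,0.03); d=p[1]-p[0]; print(p.round(4),np.degrees(np.arctan2(d[1],d[0])))
E
```

```text
[[ 0.575   0.1516  0.03  ]
 [ 0.5405 -0.1875  0.03  ]] -95.80609921200171
[[ 0.517  -0.1291  0.03  ]
 [ 0.3415 -0.1007  0.03  ]] 170.8065581975329
```

View pics/a.png

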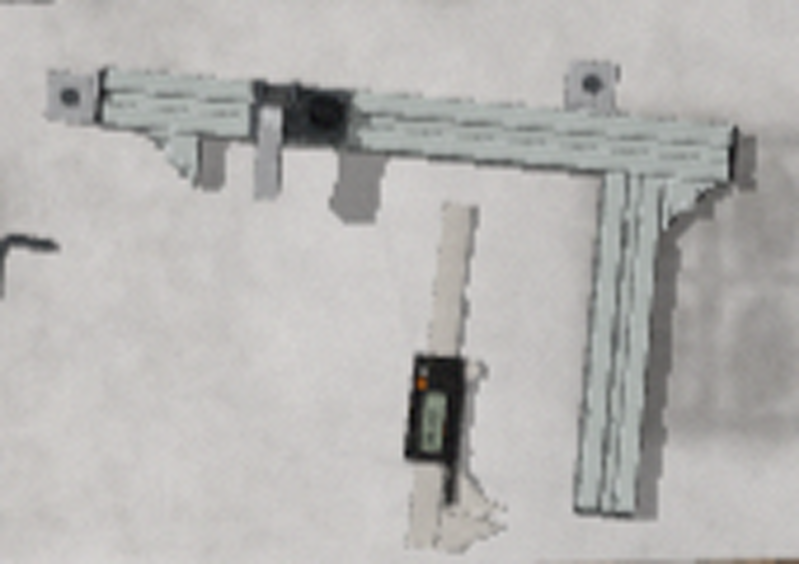

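View pics/b.png

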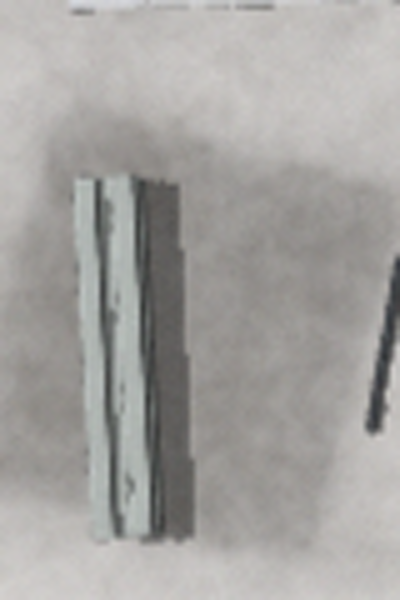

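```bash
python3 - <<'E'
from h import *
from scipy.optimize import least_squares
s=snapshot("top")
def fit(loc,uv,x0):
    loc=np.array(loc)
    def P(q):
        c,n=np.cos(q[2]),np.sin(q[2]); return np.c_[q[0]+c*loc[:,0]-n*loc[:,1],q[1]+n*loc[:,0]+c*loc[:,1],loc[:,2]]
    r=least_squares(lambda q:(proj(s,P(q))-uv).ravel(),x0,loss='soft_l1'); print(r.x[:2].round(4),np.degrees(r.x[2]).round(2),r.fun.reshape(-1,2).round(2).tolist())
A=lambda p,o,k:(np.array(p)+.5)/k-.5+o
fit([(.03,.07,.03),(0,.07,.03),(.03,-.265,.03),(0,-.2,.03),(-.18,-.2,.03),(-.18,-.23,.03)],A([(105,68),(103,124),(737,125),(607,172),(577,510),(635,513)],[240,190],4.7),[.545,.085,-.12])
fit([(.09,.015,.03),(.09,-.015,.03),(-.09,.015,.03),(-.09,-.015,.03)],A([(75,178),(133,178),(93,540),(152,538)],[160,190],5),[.445,.35,.05])
w=snapshot("wrist"); print(w['position'],w['attitude'],w['fx'],w['k1'])
E
```

```text
[0.5468 0.0845] -6.89 [[0.42, -0.06], [-0.33, -0.07], [-0.59, 0.16], [0.15, -0.33], [0.28, -0.09], [0.01, 0.39]]
[0.448 0.352] 2.1 [[-0.2, 0.22], [0.27, -0.55], [-0.22, 0.34], [0.15, -0.06]]
[0.27702247 0.61950825 0.38466798] [ 1.65850526e+02 -7.37120613e-02 -1.08615937e+02] 405.1888072835044 0.011495671828930923
```

Request:
{"name": "play_rows", "arguments": {"plan": [[0,0,0,0,0,-5.83],[0,0,0,0,0,-5.83],[2.383,3.142,0.2,0,0,0],[2.383,3.142,0.2,0,0,0],[2.383,3.142,0.2,0,0,0],[2.383,3.142,0.2,0,0,0],[2.383,3.142,0.2,0,0,0],[2.383,3.142,0.2,0,0,0],[2.383,3.142,0.2,0,0,0],[2.383,3.142,0.2,0,0,0],[2.383,3.142,0.2,0,0,0],[2.383,3.142,0.2,0,0,0],[2.383,3.142,0.2,0,0,0],[2.383,3.142,0.2,0,0,0],[2.383,3.142,0.2,0,0,0],[2.383,3.142,0.2,0,0,0],[2.383,3.142,0.2,0,0,0],[2.383,3.142,0.2,0,0,0],[2.383,3.142,0.2,0,0,0],[0,0,0,0,0,0]]}}

```text
clock: 2.82
tool_pos: [0.5548, 0.056, 0.2109]
orientation: [179.9, 0.0, -7.1]
force: [1.3, 1.9, -0.9]
opening: 0.088
gripper_force: 0.0
```

```bash
cat >> h.py <<'E'
G=[0.5468,0.0845,np.radians(-6.89)]
def rel(g,z,yaw=None,G=G):
    """print the tool-frame shift (cm) to reach guide-frame point g (x,y), height z, yaw relative to the guide"""
    o=get_obs(); c,n=np.cos(G[2]),np.sin(G[2])
    w=np.array([G[0]+c*g[0]-n*g[1],G[1]+n*g[0]+c*g[1],z])
    M=R.from_euler('xyz',o['orientation'],degrees=True).as_matrix()
    print('shift cm',(100*(w-o['tool_pos'])@M).round(2),'ori',np.round(o['orientation'],2),'force',o['force'].round(1))
def inG(p,G=G):
    c,n=np.cos(G[2]),np.sin(G[2]); d=np.array(p)[...,:2]-G[:2]
    return np.c_[c*d[...,0]+n*d[...,1],-n*d[...,0]+c*d[...,1]]
E
python3 - <<'E'
from h import *
w=snapshot("wrist"); cv2.imwrite("pics/w1.png",w['frame'][:,:,::-1])
rel((0.009,-0.023),0.0925)
def st(th,u,v,y): return [0.018-u*np.cos(th)-v*np.sin(th),y,0.046+u*np.sin(th)-v*np.cos(th)]
c,n=np.cos(G[2]),np.sin(G[2])
for th in (1.25,1.45,1.65):
    L=np.array([st(th,.058,-.006,-.017),st(th,.058,-.006,-.029),st(th,.058,.042,-.017),st(th,.058,.042,-.029)])
    W=np.c_[G[0]+c*L[:,0]-n*L[:,1],G[1]+n*L[:,0]+c*L[:,1],L[:,2]]
    print(th,proj(w,W).round(0).tolist())
L=np.array([[0,.07,.03],[.03,.07,.03],[0,-.1,.03],[0,-.01,.055],[0,.017,.026],[-.028,.017,.026]])
W=np.c_[G[0]+c*L[:,0]-n*L[:,1],G[1]+n*L[:,0]+c*L[:,1],L[:,2]]
print(proj(w,W).round(0).tolist())
E
```

```text
shift cm [-0.11 -0.27 11.85] ori [ 1.7996e+02  4.0000e-02 -7.1800e+00] force [-0.4  0.7  0.9]
1.25 [[305.0, 257.0], [324.0, 257.0], [306.0, 313.0], [324.0, 313.0]]
1.45 [[304.0, 240.0], [324.0, 239.0], [306.0, 307.0], [324.0, 307.0]]
1.65 [[304.0, 221.0], [323.0, 221.0], [305.0, 296.0], [324.0, 296.0]]
[[201.0, 239.0], [198.0, 202.0], [410.0, 237.0], [298.0, 246.0], [267.0, 237.0], [268.0, 270.0]]
```

View pics/w1.png

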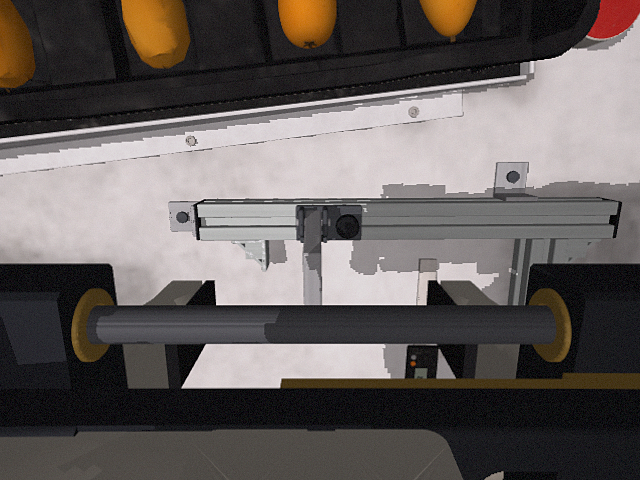

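The view matches the model: rail corner at (201,239), bracket edge at column 268, and the stop at columns 303–322. The edge at row 242 puts the stop at about 1.43 rad. I'll pinch it next.

Request:
{"name": "play_rows", "arguments": {"plan": [[-0.15,-0.09,3.0,0,0,-0.29],[-0.15,-0.09,3.0,0,0,0],[-0.16,-0.09,3.0,0,0,0],[0,0,1.8,0,0,0],[0,0,0.97,0,0,0],[0,0,0,0,0,0],[0,0,0,0,0,0]]}}

```text
clock: 3.45
tool_pos: [0.5489, 0.0648, 0.0944]
orientation: [180.0, -0.0, -6.5]
force: [0.4, -0.3, 0.0]
opening: 0.0875
gripper_force: 0.0
```

Request:
{"name": "play_rows", "arguments": {"plan": [[0,0,0,0,0,0],[0,0,0,0,0,0],[0,0,0,0,0,0],[0,0,0,0,0,0],[0,0,0,0,0,0],[0,0,0,0,0,0],[0,0,0,0,0,0],[0,0,0,0,0,0]], "grip": 0.5}}

```text
clock: 4.12
tool_pos: [0.5486, 0.0642, 0.0939]
orientation: [180.0, 0.0, -6.6]
force: [-0.3, 0.1, 0.9]
opening: 0.0397
gripper_force: 0.0
```

```bash
python3 - <<'E'
from h import *
o=get_obs(); print(o['clock'],o['opening'],o['gripper_force'],inG(o['tool_pos']),o['tool_pos'],o['orientation'],o['force'])
pr=None
for th in np.linspace(1.43,-.02,16):
    u,v=.047,.006
    p=np.array([.018-u*np.cos(th)-v*np.sin(th),.046+u*np.sin(th)-v*np.cos(th)])*100
    if pr is not None: print([round(p[0]-pr[0],2),0,round(pr[1]-p[1],2),0,0,0],p.round(2))
    pr=p
E
```

```text
4.1167 0.039710682303750265 0.0 [[ 0.00422256 -0.01996037]] [0.54859755 0.06417723 0.09388676] [ 1.79999499e+02  4.82630912e-04 -6.60549823e+00] [-0.29665411  0.11950844  0.94806709]
[np.float64(-0.44), 0, np.float64(0.14), 0, 0, 0] [0.11 9.03]
[np.float64(-0.42), 0, np.float64(0.18), 0, 0, 0] [-0.31  8.84]
[np.float64(-0.4), 0, np.float64(0.22), 0, 0, 0] [-0.71  8.62]
[np.float64(-0.38), 0, np.float64(0.26), 0, 0, 0] [-1.08  8.36]
[np.float64(-0.35), 0, np.float64(0.3), 0, 0, 0] [-1.43  8.06]
[np.float64(-0.32), 0, np.float64(0.33), 0, 0, 0] [-1.75  7.74]
[np.float64(-0.29), 0, np.float64(0.36), 0, 0, 0] [-2.04  7.38]
[np.float64(-0.25), 0, np.float64(0.38), 0, 0, 0] [-2.29  6.99]
[np.float64(-0.21), 0, np.float64(0.41), 0, 0, 0] [-2.5   6.59]
[np.float64(-0.17), 0, np.float64(0.42), 0, 0, 0] [-2.67  6.16]
[np.float64(-0.13), 0, np.float64(0.44), 0, 0, 0] [-2.8   5.72]
[np.float64(-0.09), 0, np.float64(0.45), 0, 0, 0] [-2.89  5.28]
[np.float64(-0.04), 0, np.float64(0.46), 0, 0, 0] [-2.93  4.82]
[np.float64(0.0), 0, np.float64(0.46), 0, 0, 0] [-2.93  4.36]
[np.float64(0.05), 0, np.float64(0.46), 0, 0, 0] [-2.89  3.91]
```

Request:
{"name": "play_rows", "arguments": {"plan": [[0.13,0.3,0.2,0,0,0.28],[0,0,0,0,0,0],[0,0,0,0,0,0],[0,0,0,0,0,0],[0,0,0,0,0,0],[0,0,0,0,0,0],[0,0,0,0,0,0],[0,0,0,0,0,0]]}}

```text
clock: 4.78
tool_pos: [0.5499, 0.0622, 0.0918]
orientation: [-179.9, -0.0, -6.9]
force: [-0.6, 5.7, -1.5]
opening: 0.012
gripper_force: 30.0
```

```bash
python3 - <<'E'
from h import *
o=get_obs(); print(o['opening'],o['gripper_force'],inG(o['tool_pos']),o['tool_pos'],o['orientation'],o['force'])
E
```

```text
0.01203068605362608 29.999552853405476 [[ 0.00572357 -0.02175893]] [0.54987196 0.06221159 0.09177952] [-1.79913404e+02 -3.65509416e-02 -6.87088946e+00] [-0.60248867  5.68508877 -1.54682854]
```

Request:
{"name": "play_rows", "arguments": {"plan": [[-0.44,0,0.14,0,0,0],[-0.42,0,0.18,0,0,0],[-0.4,0,0.22,0,0,0],[-0.38,0,0.26,0,0,0],[-0.35,0,0.3,0,0,0]]}}

```text
clock: 5.2
tool_pos: [0.5334, 0.0643, 0.0832]
orientation: [-179.9, -0.4, -6.8]
force: [4.3, -2.0, 8.7]
opening: 0.0117
gripper_force: 30.0
```

Request:
{"name": "play_rows", "arguments": {"plan": [[-0.32,0,0.33,0,0,0],[-0.29,0,0.36,0,0,0],[-0.25,0,0.38,0,0,0],[-0.21,0,0.41,0,0,0],[-0.17,0,0.42,0,0,0]]}}

```text
clock: 5.62
tool_pos: [0.52, 0.0659, 0.0637]
orientation: [-179.9, -0.3, -6.8]
force: [1.1, 0.2, 9.8]
opening: 0.0119
gripper_force: 30.0
```

Request:
{"name": "play_rows", "arguments": {"plan": [[-0.13,0,0.44,0,0,0],[-0.09,0,0.45,0,0,0],[-0.04,0,0.46,0,0,0],[0,0,0.46,0,0,0],[0.03,0,0.46,0,0,0],[0,0,0,0,0,0],[0,0,0,0,0,0]]}}

```text
clock: 6.2
tool_pos: [0.5174, 0.0662, 0.0402]
orientation: [-179.9, -0.2, -6.8]
force: [4.8, 1.7, 1.3]
opening: 0.0118
gripper_force: 30.0
```

```bash
python3 - <<'E'
from h import *
o=get_obs(); print(o['opening'],o['gripper_force'],inG(o['tool_pos']),o['tool_pos'],o['orientation'],o['force'],o['moment'])
w=snapshot("wrist"); 
t=snapshot("scene")
for c in("wrist","scene","top"):
    if c=="top": snapshot(c)
    print(c,[(np.round(d['position'],4).tolist(),round(d['score'],2)) for d in spot_point(c,"stop_end")[:2]])
cv2.imwrite("pics/w2.png",np.vstack([w['frame'][150:350,100:500],cv2.resize(t['frame'][200:280,280:440],(400,200))])[:,:,::-1])
E
```

```text
0.011837434770439118 30.00132143497467 [[-0.0270045  -0.02165425]] [0.5173928  0.06624169 0.04019145] [-179.88863494   -0.23050655   -6.82046662] [4.81806589 1.69797151 1.33157445] [ 0.35603292 -1.65197482  0.03062819]
wrist []
scene [([0.5135, 0.0678, 0.0031], 0.46), ([0.5428, 0.0859, -0.0017], 0.41)]
top []
```

View pics/w2.png

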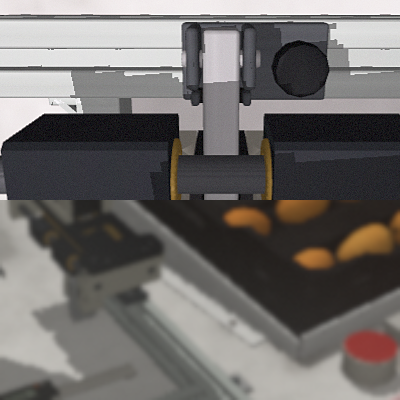

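The stop's bar now lies over the rail, nearly level. I'll press it home.

Request:
{"name": "play_rows", "arguments": {"plan": [[0,0,0.2,0,0,0],[0,0,0.2,0,0,0],[0,0,0,0,0,0],[0,0,0,0,0,0]]}}

```text
clock: 6.83
tool_pos: [0.5178, 0.0662, 0.0386]
orientation: [-179.9, -0.3, -6.8]
force: [-3.6, 1.4, 32.0]
opening: 0.0116
gripper_force: 30.0
```

Request:
{"name": "play_rows", "arguments": {"plan": [[0,0,-0.2,0,0,0],[0,0,0,0,0,0],[0,0,0,0,0,0],[0,0,0,0,0,0],[0,0,0,0,0,0]], "grip": 2.6}}

```text
clock: 7.25
tool_pos: [0.5145, 0.0649, 0.0366]
orientation: [180.0, 0.1, -6.9]
force: [0.3, 0.0, -0.3]
opening: 0.0256
gripper_force: 0.0
```

Request:
{"name": "play_rows", "arguments": {"plan": [[0,0,-2.5,0,0,0],[0,0,-3.5,0,0,0],[0,0,-4,0,0,0],[-1,0,-4,0,0,0],[-2,0,0,0,0,0],[-3,0,0,0,0,0],[0,0,0,0,0,0],[0,0,0,0,0,0]]}}

```text
clock: 7.92
tool_pos: [0.4544, 0.0723, 0.1773]
orientation: [-180.0, -0.0, -6.8]
force: [0.6, 1.1, -0.5]
opening: 0.0264
gripper_force: 0.0
```

```bash
python3 - <<'E'
from h import *
w=snapshot("wrist"); cv2.imwrite("pics/w3.png",w['frame'][:,:,::-1])
def st(th,u,v,y): return [0.018-u*np.cos(th)-v*np.sin(th),y,0.046+u*np.sin(th)-v*np.cos(th)]
c,n=np.cos(G[2]),np.sin(G[2])
for th in (0,.1,.2):
    L=np.array([st(th,.058,-.006,-.017),st(th,.058,-.006,-.029),st(th,.058,.042,-.017),st(th,0,-.006,-.017)])
    W=np.c_[G[0]+c*L[:,0]-n*L[:,1],G[1]+n*L[:,0]+c*L[:,1],L[:,2]]
    print(th,proj(w,W).round(1).tolist())
L=np.array([[0,.07,.03],[.03,.07,.03],[0,-.2,.03],[0,-.01,.055],[0,.017,.026],[-.028,.017,.026]])
W=np.c_[G[0]+c*L[:,0]-n*L[:,1],G[1]+n*L[:,0]+c*L[:,1],L[:,2]]
print(proj(w,W).round(1).tolist(),get_obs()['tool_pos'])
E
```

```text
0 [[311.6, 164.9], [330.3, 164.9], [312.9, 161.2], [311.0, 67.5]]
0.1 [[311.4, 164.0], [330.5, 164.0], [312.8, 167.0], [311.0, 66.4]]
0.2 [[311.2, 162.1], [330.7, 162.1], [312.7, 172.1], [311.0, 65.4]]
[[181.8, 102.0], [177.8, 53.2], [586.3, 101.6], [299.6, 98.5], [262.0, 102.7], [263.4, 145.2]] [0.45538096 0.07249013 0.17730176]
```

View pics/w3.png

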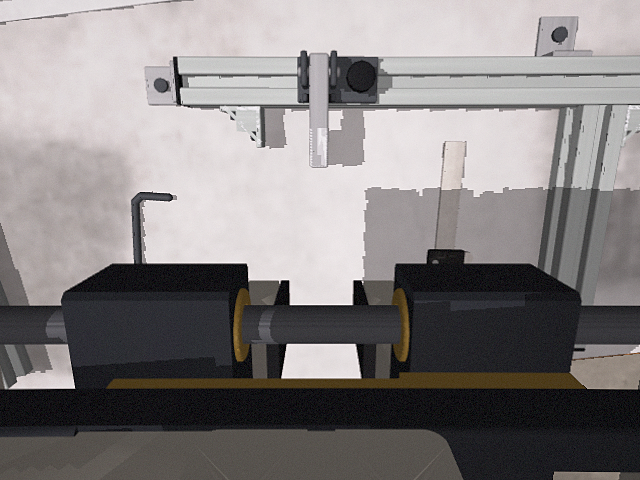

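The stop is down: its end is at (319,166), against a predicted (321,165), and the leg is hidden beneath it. Next is the profile.

Request:
{"name": "play_rows", "arguments": {"plan": [[-0.58,-3.95,0,0,0,0],[-0.58,-3.95,0,0,0,0],[-0.58,-3.95,0,0,0,0],[-0.58,-3.95,0,0,0,0],[-0.58,-3.95,0,0,0,0],[-0.58,-3.95,0,0,0,0],[-0.58,-3.95,0,0,0,0],[0,0,0,0,0,-4.45],[0,0,0,0,0,-4.45],[0,0,2.5,0,0,0],[0,0,2.5,0,0,0],[0,0,0,0,0,0],[0,0,0,0,0,0],[0,0,0,0,0,0]], "grip": 8.7}}

```text
clock: 9.13
tool_pos: [0.4493, 0.3522, 0.1277]
orientation: [180.0, -0.0, 2.0]
force: [1.0, -0.2, 0.8]
opening: 0.0872
gripper_force: 0.0
```

```bash
python3 - <<'E'
from h import *
o=get_obs(); M=R.from_euler('xyz',o['orientation'],degrees=True).as_matrix()
print(o['tool_pos'],o['orientation'],(100*(np.array([.448,.352,.023])-o['tool_pos'])@M).round(2))
w=snapshot("wrist"); print([(np.round(d['position'],4).tolist(),round(d['score'],2)) for d in spot_point("wrist","divider")[:2]])
cv2.imwrite("pics/w4.png",w['frame'][:,:,::-1])
a=np.radians(2.1);c,n=np.cos(a),np.sin(a)
L=np.array([[.09,.015,.03],[.09,-.015,.03],[.0,.015,.03],[0,-.015,.03]])
print(proj(w,np.c_[.448+c*L[:,0]-n*L[:,1],.352+n*L[:,0]+c*L[:,1],L[:,2]]).round(0).tolist())
E
```

```text
[0.449291   0.35217748 0.12768382] [ 1.79972831e+02 -2.41549937e-02  2.02215014e+00] [-1.300e-01  1.000e-02  1.047e+01]
[([0.4532, 0.3543, 0.0009], 0.95)]
[[294.0, 97.0], [348.0, 97.0], [297.0, 254.0], [346.0, 254.0]]
```

View pics/w4.png

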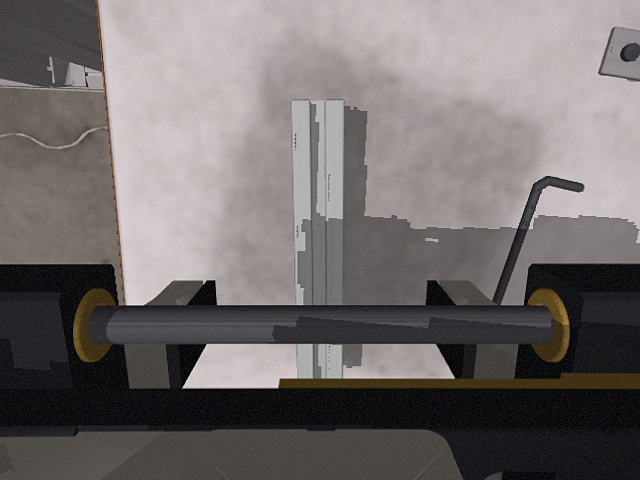

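The profile's far end is at (291–344,100), within about 3 px of prediction and aligned with the fingers. I'll descend and grip.

Request:
{"name": "play_rows", "arguments": {"plan": [[-0.1,-0.05,3,0,0,0],[0,0,3,0,0,0],[0,0,2.4,0,0,0],[0,0,1.4,0,0,0],[0,0,0.6,0,0,0],[0,0,0,0,0,0],[0,0,0,0,0,0]]}}

```text
clock: 9.82
tool_pos: [0.4481, 0.353, 0.0243]
orientation: [-179.9, -0.1, 2.0]
force: [-0.0, -0.8, 0.2]
opening: 0.0868
gripper_force: 0.0
```

Request:
{"name": "play_rows", "arguments": {"plan": [[0,0,0,0,0,0],[0,0,0,0,0,0],[0,0,0,0,0,0],[0,0,0,0,0,0],[0,0,0,0,0,0],[0,0,0,0,0,0],[0,0,0,0,0,0],[0,0,0,0,0,0],[0,0,0,0,0,0],[0,0,0,0,0,0],[0,0,0,0,0,0],[0,0,0,0,0,0]], "grip": 2.2}}

```text
clock: 10.82
tool_pos: [0.4475, 0.3523, 0.0231]
orientation: [-180.0, -0.0, 2.0]
force: [0.4, 0.4, -0.4]
opening: 0.0294
gripper_force: 30.0
```

```bash
sed -i 's/^G=.*/G=[0.5469,0.0853,np.radians(-6.89)]/' h.py; python3 - <<'E'
from h import *
o=get_obs(); print(o['tool_pos'],o['orientation'],o['force'],o['moment'],o['opening'])
rel((-.138,0),0.08)
E
```

```text
[0.44748129 0.35233941 0.02312121] [-1.79997462e+02 -2.21831559e-03  2.01701820e+00] [ 0.40995174  0.3971842  -0.35508015] [ 0.17180621 -0.08435915 -0.04638669] 0.029401121701745886
shift cm [-4.64 24.9  -5.69] ori [-180.     -0.      2.02] force [ 0.4  0.4 -0.4]
```

Request:
{"name": "play_rows", "arguments": {"plan": [[0,0,-1.5,0,0,0],[0,0,-2.5,0,0,0],[0,0,-2,0,0,0],[-0.66,3,0,0,0,0],[-0.66,3.65,0,0,0,0],[-0.66,3.65,0,0,0,0],[-0.66,3.65,0,0,0,0],[-0.66,3.65,0,0,0,0],[-0.66,3.65,0,0,0,0],[-0.68,3.65,0,0,0,0],[0,0,0,0,0,3],[0,0,0,0,0,3],[0,0,0,0,0,2.91],[0,0,0,0,0,0],[0,0,0,0,0,0],[0,0,0,0,0,0]]}}

```text
clock: 12.15
tool_pos: [0.4097, 0.1018, 0.083]
orientation: [180.0, 0.0, -6.8]
force: [-0.2, 0.3, -1.3]
opening: 0.0297
gripper_force: 30.0
```

```bash
python3 - <<'E'
from h import *
o=get_obs(); print(o['tool_pos'],o['orientation'],o['force'],o['moment'],o['opening'],o['clock'])
rel((-.138,0),0.0231)
E
```

```text
[0.40965727 0.10175032 0.08304184] [ 1.79987620e+02  1.77899729e-02 -6.79163167e+00] [-0.15503518  0.27975041 -1.27539211] [-0.03848924 -0.00560456  0.00772232] 0.029702961685274185 12.15
shift cm [ 0.02 -0.01  5.99] ori [ 1.7999e+02  2.0000e-02 -6.7900e+00] force [-0.2  0.3 -1.3]
```

Request:
{"name": "play_rows", "arguments": {"plan": [[0,0,1.5,0,0,0.1],[0,0,2.3,0,0,0],[0,0,1.3,0,0,0],[0,0,0.5,0,0,0],[0,0,0.3,0,0,0],[0,0,0,0,0,0],[0,0,0,0,0,0]]}}

```text
clock: 12.73
tool_pos: [0.4102, 0.1021, 0.0246]
orientation: [-180.0, -0.0, -7.0]
force: [0.1, 0.2, -1.8]
opening: 0.03
gripper_force: 30.0
```

```bash
python3 - <<'E'
from h import *
o=get_obs(); print(o['tool_pos'],o['orientation'],o['force'],inG(o['tool_pos']))
w=snapshot("wrist"); cv2.imwrite("pics/w5.png",cv2.resize(w['frame'][0:300,150:550],None,fx=2,fy=2)[:,:,::-1])
L=np.array([[-.048,.015,.03],[-.048,-.015,.03],[0,.017,.026],[-.028,.017,.026],[-.04,-.017,.052],[-.04,-.029,.052],[0,.07,.03]])
c,n=np.cos(G[2]),np.sin(G[2]);print(((proj(w,np.c_[G[0]+c*L[:,0]-n*L[:,1],G[1]+n*L[:,0]+c*L[:,1],L[:,2]])-[150,0])*2).round(0).tolist())
E
```

```text
[0.41020104 0.10212107 0.02461095] [-1.79982909e+02 -2.62498619e-02 -6.95062814e+00] [ 0.05684862  0.15577832 -1.80168244] [[-0.13772967  0.0003007 ]]
[[246.0, 117.0], [443.0, 117.0], [224.0, -246.0], [232.0, -22.0], [483.0, 11.0], [580.0, 11.0], [-169.0, -267.0]]
```

View pics/w5.png

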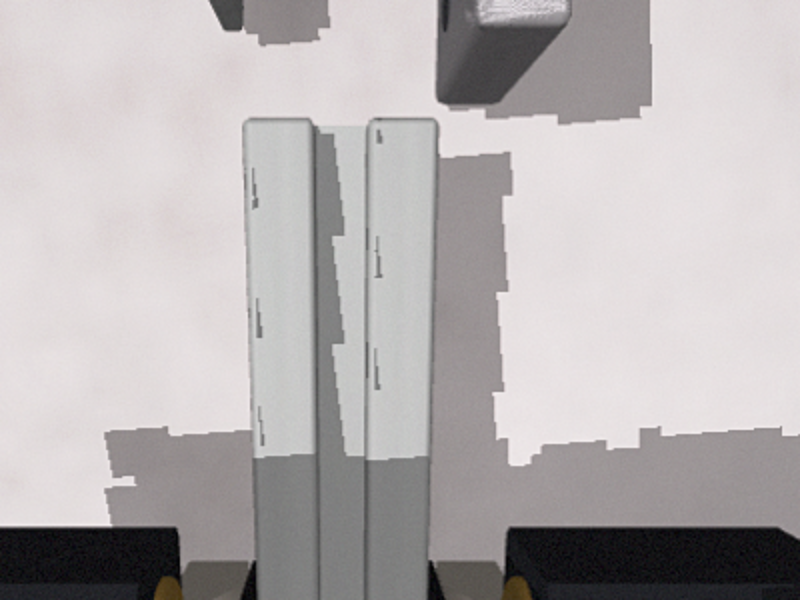

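Profile end at crop columns 243–438. The stop's foot corner is at (437,100) and the bracket's lower corner at (242,28). I'll compare these with the model to centre it.

```bash
python3 - <<'E'
from h import *
w=snapshot("wrist"); c,n=np.cos(G[2]),np.sin(G[2])
for dy in (0,.001):
  L=np.array([[-.028,.017+dy,.004],[-.04,-.017+dy,.004],[-.04,-.017+dy,.052],[-.04,-.029+dy,.052],[-.048,.015+dy,.03],[-.048,-.015+dy,.03]])
  print(((proj(w,np.c_[G[0]+c*L[:,0]-n*L[:,1],G[1]+n*L[:,0]+c*L[:,1],L[:,2]])-[150,0])*2).round(0).tolist())
E
```

```text
[[249.0, 24.0], [438.0, 98.0], [483.0, 12.0], [580.0, 12.0], [247.0, 118.0], [443.0, 117.0]]
[[243.0, 24.0], [433.0, 98.0], [475.0, 12.0], [572.0, 12.0], [240.0, 118.0], [437.0, 118.0]]
```

It's centred to about 0.3 mm. I'll slide in now.

Request:
{"name": "play_rows", "arguments": {"plan": [[0,0,0.1,0,0,-0.05],[0.4,0,0,0,0,0],[0.6,0,0,0,0,0],[0.6,0,0,0,0,0],[0.6,0,0,0,0,0],[0.6,0,0,0,0,0],[0.5,0,0,0,0,0],[0.4,0,0,0,0,0],[0.2,0,0,0,0,0],[0,0,0,0,0,0],[0,0,0,0,0,0],[0,0,0,0,0,0]]}}

```text
clock: 13.83
tool_pos: [0.4484, 0.097, 0.0231]
orientation: [180.0, 0.0, -6.9]
force: [-0.6, -0.5, -2.2]
opening: 0.0296
gripper_force: 30.0
```

```bash
python3 - <<'E'
from h import *
o=get_obs(); print(o['tool_pos'],o['orientation'],o['force'],o['moment'],inG(o['tool_pos']))
E
```

```text
[0.4483867  0.09701494 0.02309707] [ 1.79995060e+02  4.93515468e-03 -6.94153202e+00] [-0.60378947 -0.54626217 -2.16873084] [-0.02189009  0.05175158 -0.00539523] [[-0.09920723 -0.00018767]]
```

Request:
{"name": "play_rows", "arguments": {"plan": [[0.15,0,0,0,0,0],[0.15,0,0,0,0,0],[0.1,0,0,0,0,0],[0.08,0,0,0,0,0],[0.05,0,0,0,0,0],[0,0,0,0,0,0],[0,0,0,0,0,0]]}}

```text
clock: 14.42
tool_pos: [0.4538, 0.0964, 0.0231]
orientation: [180.0, 0.0, -7.0]
force: [-0.5, 0.1, -2.0]
opening: 0.0297
gripper_force: 30.0
```

Request:
{"name": "play_rows", "arguments": {"plan": [[0.05,0,0,0,0,0],[0.05,0,0,0,0,0],[0.05,0,0,0,0,0],[0,0,0,0,0,0]]}}

```text
clock: 14.75
tool_pos: [0.4554, 0.0963, 0.0232]
orientation: [-180.0, -0.0, -6.9]
force: [-0.5, 0.3, -1.9]
opening: 0.0298
gripper_force: 30.0
```

Request:
{"name": "play_rows", "arguments": {"plan": [[0.05,0,0,0,0,0],[0,0,0,0,0,0],[0,0,0,0,0,0]]}}

```text
clock: 15.0
tool_pos: [0.4558, 0.0962, 0.0232]
orientation: [-180.0, -0.0, -6.9]
force: [0.2, 0.0, -1.6]
opening: 0.0298
gripper_force: 30.0
```

Request:
{"name": "play_rows", "arguments": {"plan": [[0.05,0,0,0,0,0],[0.04,0,0,0,0,0],[0,0,0,0,0,0],[0,0,0,0,0,0]]}}

```text
clock: 15.33
tool_pos: [0.4564, 0.096, 0.0231]
orientation: [180.0, 0.0, -6.9]
force: [-2.4, 1.5, -0.2]
opening: 0.0301
gripper_force: 30.0
```

Request:
{"name": "play_rows", "arguments": {"plan": [[0.04,0,0,0,0,0],[0.04,0,0,0,0,0],[0,0,0,0,0,0],[0,0,0,0,0,0]]}}

```text
clock: 15.67
tool_pos: [0.4564, 0.0959, 0.0231]
orientation: [180.0, 0.1, -7.0]
force: [-8.1, 4.8, 3.5]
opening: 0.0297
gripper_force: 30.0
```

Request:
{"name": "play_rows", "arguments": {"plan": [[0.04,0,0,0,0,0],[0,0,0,0,0,0],[0,0,0,0,0,0]]}}

```text
clock: 15.92
tool_pos: [0.4565, 0.0959, 0.0231]
orientation: [180.0, 0.1, -7.0]
force: [-10.4, 6.2, 5.4]
opening: 0.0299
gripper_force: 30.0
```

Request:
{"name": "play_rows", "arguments": {"plan": [[0,-0.03,-0.03,0,0,0],[0,0,0,0,0,0],[0,0,0,0,0,0],[0,0,0,0,0,0]]}}

```text
clock: 16.25
tool_pos: [0.4564, 0.0958, 0.0231]
orientation: [179.9, 0.1, -7.0]
force: [-7.4, 3.7, 1.6]
opening: 0.0299
gripper_force: 30.0
```

```bash
python3 - <<'E'
from h import *
for i in range(3):
    w=snapshot("wrist"); o=get_obs(); print(o['clock'],o['force'].round(1),o['moment'].round(2),inG(o['tool_pos']).round(4),o['orientation'].round(2))
cv2.imwrite("pics/w6.png",cv2.resize(w['frame'][0:300,150:550],None,fx=2,fy=2)[:,:,::-1])
E
```

```text
16.3 [-7.9  4.5  2.2] [1.42 2.67 0.19] [[-0.0911 -0.0004]] [ 1.7994e+02  1.3000e-01 -6.9600e+00]
16.35 [-8.   4.7  1.6] [1.47 2.71 0.14] [[-0.0911 -0.0004]] [ 1.7994e+02  1.3000e-01 -6.9600e+00]
16.4 [-7.9  3.6  1.8] [1.4  2.69 0.15] [[-0.0911 -0.0004]] [ 1.7994e+02  1.3000e-01 -6.9600e+00]
```

View pics/w6.png

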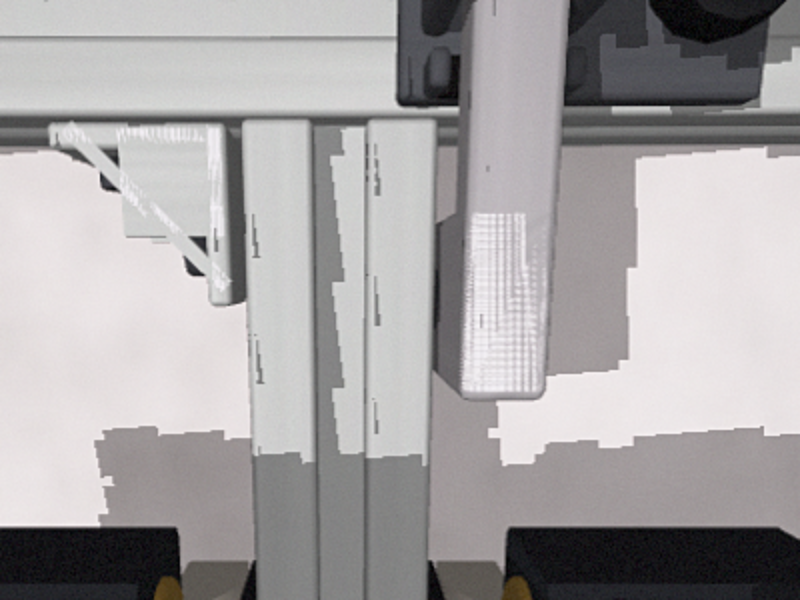

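The profile's end (243–436, row 118) is butted on the rail, between the bracket at left and the lowered stop at right. I'll add a touch more push and hold.

Request:
{"name": "play_rows", "arguments": {"plan": [[0.03,0,0,0,0,0],[0,0,0,0,0,0],[0,0,0,0,0,0],[0,0,0,0,0,0],[0,0,0,0,0,0],[0,0,0,0,0,0],[0,0,0,0,0,0],[0,0,0,0,0,0],[0,0,0,0,0,0],[0,0,0,0,0,0],[0,0,0,0,0,0],[0,0,0,0,0,0]]}}

```text
clock: 17.4
tool_pos: [0.4565, 0.0959, 0.0231]
orientation: [179.9, 0.1, -7.0]
force: [-10.4, 4.8, 2.1]
opening: 0.0299
gripper_force: 30.0
```

Request:
{"name": "play_rows", "arguments": {"plan": [[0,0,0,0,0,0],[0,0,0,0,0,0],[0,0,0,0,0,0],[0,0,0,0,0,0],[0,0,0,0,0,0],[0,0,0,0,0,0],[0,0,0,0,0,0],[0,0,0,0,0,0],[0,0,0,0,0,0],[0,0,0,0,0,0],[0,0,0,0,0,0],[0,0,0,0,0,0],[0,0,0,0,0,0],[0,0,0,0,0,0],[0,0,0,0,0,0],[0,0,0,0,0,0],[0,0,0,0,0,0],[0,0,0,0,0,0]]}}

```text
clock: 18.9
tool_pos: [0.4565, 0.0959, 0.0231]
orientation: [179.9, 0.1, -7.0]
force: [-10.1, 5.1, 3.3]
opening: 0.0297
gripper_force: 30.0
```

```bash
python3 -c "
from plant import *
print(close_job())"
```

```text
the job is handed in; nothing more can be done
None
```

I handed the job in with the flip stop down in its catch and the long profile flat and butted square on the rail between stop and bracket, still gripped and pressed at a steady 10–11 N; the verdict was not shown, and the offcut, hex key and caliper were left alone.

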